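Tip a tin over the sill into a gravity-feed tin rack

TASK

A food tin stands on end on the loading deck of the dark wooden tin rack. Without pinching or lifting it, gently push it along the deck up against the steel sill, then tip it over the sill with your fingertips so that it lies down on its side in the sloping lane and rolls down to rest against the tin already there. Leave the other tin in its place and the jars and mug around the rack alone.

Things in the scene. Friction and masses are not known exactly. Their poses are not given: they have to be found in the camera images.
- rack: Low tin rack of dark wood with slippery white rails, fixed, 260 mm long (y), 230 deep (x), 85 high. Origin: on the worktop under the middle of its lane; z up, x level across the lane (from deck to lane), y along the lane uphill. Lane between rails: x -70 to 65 mm, y -120 to 120 mm; it falls toward -y. Rails 14 and 34 mm above the floor, but none on the deck side at y 18 to 120 mm (the landing).
- deck_mid (a point): Middle of the top of the loading deck, a flat level board 26 mm above the worktop beside the lane's high end, 115 mm deep (x) and 102 mm wide (y), between side lips that rise 8 mm above it. Open above and toward -x. Axes as the rack's.
- sill_mid (a point): Middle of the sill: the top edge of the steel strip where the deck ends and the landing begins, here 5.5 mm higher than the deck. Axes as the rack's: x points into the lane. The step stops a tin that slides; pushed near its top, the tin tips over the sill (its balance point is at 33 degrees), lies down on the landing, which slopes 3 degrees, and rolls off down the 7 degree lane by itself.
- lane_stop (a point): Middle of the lane's floor at its low end, 12 mm above the worktop, at the foot of the 58 mm high end board that stops the tins. Axes as the rack's.
- lane_top (a point): Middle of the lane's floor at its high end, 34 mm above the worktop, at the end board there, which is 85 mm high. Axes as the rack's.
- tin: The tin to load: a food tin, 66 mm in diameter, 100 mm high, steel ends and a red paper label with a white band, about 0.3 kg, loose. It starts standing on the deck, 20 to 40 mm short of the sill. Origin: middle of its underside; z: its axis.
- tin_mid (a point): Centre of that tin's volume, 50 mm up its axis.
- tin_old: A second tin of the same kind already in the rack, lying on its side across the lane against the low end board. Origin: middle of its bottom disc; z: its axis, lying along the rack's x.
- tin_old_mid (a point): Centre of the second tin's volume. When the new tin rests against it, the two centres are 66 mm apart.
- honey: Bystander: glass honey jar with a yellow lid, 64 mm in diameter, 87 mm high, loose. Origin: middle of its underside.
- mug: Bystander: cream mug with a handle, 80 mm in diameter, 102 mm high, loose. Origin: underside, near the middle of the mug.
- pepper: Bystander: spice jar with a dark cap, 41 mm in diameter, 105 mm high, loose. Origin: middle of its underside.

How it is judged:
By the outcome, as a careful person would: the job done as asked, in the order asked, and still so for the second after the job is handed in, with the robot touching nothing.
It also fails if it takes over 40 s, if anything falls off the work surface, if the arm or the gripper's body presses on something with over 40 N, if the wrist force passes 120 N, or if a joint passes its speed limit or range.

ROBOT

A 7-joint arm with a two-finger parallel gripper is mounted at the origin on a cart in front of the work surface, level with it; the furniture and walls round the work are solid. World frame = base frame: x ahead of the robot, y to its left, z up, the work surface at z = 0. Lengths are in m, angles in rad, forces in N, time in s.
With the tool pointing down it reaches from about 0.425 to 1.025 m from the base axis. Payload 9.4 kg.
Tool frame: the origin (TCP) lies on the centre line of the jaws, within the pads' length; the fingertips stand 25 mm ahead of it and the grasp point (between the pads) lies 6 mm ahead of it (manip.tcp_to_tips is the distance from the TCP to the fingertips, in m); z points along the fingers, y is the line along which they close (so a half turn about z gives the same grasp; the last joint's range is limited). The gripper opens to 93 mm and grips with 3 to 60 N. Pads are 15 mm wide; open, the fingers measure 128 mm over their backs; the gripper's body (75 mm by 188 mm) begins 65 mm behind the grasp point.
Start: joints at [-1.42, 0.599, -0.003, 1.599, 0.002, 0.943, -0.08], TCP at [0.164, 0.706, 0.244] pointing down, gripper open.
Joint ranges: [-2.57, 2.57], [-0.35, 1.97], [-1.29, 1.29], [0.11, 2.56], [-1.05, 4.19], [0.11, 1.86], [-2.63, 2.63]. Speed limits (rad/s): [2.22, 2.22, 3.01, 3.01, 3.14, 3.14, 3.14].

INTERFACE

Orientations are given as a unit quaternion [x, y, z, w].
In Python, from cell import manip gives the robot as it stands. Calls block until the motion is done:
- manip.goto(position, orientation): joint-space move of the TCP to a pose.
- manip.move_l(position, orientation=None, max_speed=0.15): straight line of the TCP; orientation=None keeps the orientation; max_speed is the mean speed in m/s.
- manip.movej(angles): joint-space move.
- manip.command_gripper(opening): opening from 0.0 (shut) to 1.0 (fully open); the grip force is fixed at half the most; returns when the fingers have stopped.
- manip.pause(seconds).
- manip.inverse_kinematics(position, orientation): joint angles nearest the present ones, or None.
- manip.capture(name): name is "scene" or "side" or "wrist"; returns (picture, depth): 384x512x3 uint8, blue, green, red; 384x512 float32, m along the optical axis (not along the pixel's ray), 0 where there is no reading.
- manip.get_calibration(name): a dict with "intrinsics" (3x3 intrinsics, pixels), "R" (3x3) and "t" (3): a world point X has camera coordinates R X + t. Camera axes: x right, y down, z forward; pixel columns grow to the right and rows downward; lengths in m; the calibration is good to about 2 mm. A picture is of the moment at which its call begins: read the wrist's pose just before it. get_calibration takes no time and is no camera call; for the wrist camera it gives the pose at the moment of the call.
A pose or a line that the arm cannot do raises manip.PlanningError and nothing moves.
- manip.job_done(): hands the job in; it is judged then, once.
Trained networks look in the newest picture that a camera, given by its name, has taken for a name from the list of things; names that differ only in an ending like _2 or _b are one class to them, and where a whole thing is asked for, a point or a joint stands for the part that bears it (a point fixed in the world has none). Each returns a list of dicts, best first, with "p" (0 to 1); they miss things now and then, are a little off and sometimes report something else, mostly with a low value. They report only what shows in the picture. A call takes as long as a camera call.
- manip.boxes_of(camera, thing): "position" ([x, y, z] in m, in world coordinates, good to about 4 mm: the middle of the surface that is visible of it).
- manip.cut_out(camera, thing): "mask" (384x512 bool, what is visible of it).
Readings, each from a call of its own:
- manip.get_t(): time.
- manip.get_joint_pos(): joint angles.
- manip.get_qvel(): joint speeds.
- manip.get_joint_efforts(): joint torques, N m.
- manip.get_ee_pos(): TCP position.
- manip.get_tcp_rot(): TCP orientation.
- manip.get_wrist_force(): force on the tool from outside, world axes, zero at the start.
- manip.get_moment(): the same for the moment, N m.
- manip.get_width(): opening from 0.0 (shut) to 1.0 (fully open).
- manip.get_grip_force(): force on a finger pad.
Only numpy, scipy, OpenCV 4.12 (cv2) and the standard library are available. Lean on these libraries where they do the work, as an engineer would, in place of code of your own. Each camera call takes 0.05 s, during which the arm holds its last target. There are 200 camera calls.

## Working session

There is one attempt and no reset: what is moved stays moved. The work goes in short steps, each a Python script; the robot and the scene stay as the last script left them, time stands still between calls to the robot, and variables do not carry over. Pictures are saved under pics/ and viewed, at most 10 in all, crops included, and the job is handed in when it is done.

```bash
mkdir -p pics; ls; python3 - <<'E'
from cell import manip
import cv2, numpy as np
ims=[]
for c in ["scene","side"]:
    p,d=manip.capture(c); ims.append(p)
    np.save(f"pics/{c}.npy",d)
    k=manip.get_calibration(c); print(c,np.round(k["intrinsics"],1).tolist(),np.round(k["R"],3).tolist(),np.round(k["t"],3).tolist())
    for n in ["tin","tin_old","rack","deck_mid","sill_mid","lane_stop","lane_top","honey","mug","pepper"]:
        print(c,n,[(np.round(b["position"],3).tolist(),round(b["p"],2)) for b in manip.boxes_of(c,n)][:3])
cv2.imwrite("pics/a.png",cv2.resize(np.hstack(ims),(800,300)))
cv2.imwrite("pics/scene.png",ims[0]);cv2.imwrite("pics/side.png",ims[1])
print(manip.get_t(),manip.get_tcp_rot(),manip.tcp_to_tips)
E
```

```text
cell.py
pics
scene [[412.5, 0.0, 259.2], [0.0, 412.5, 190.2], [0.0, 0.0, 1.0]] [[-0.886, -0.464, -0.012], [-0.2, 0.404, -0.893], [0.419, -0.788, -0.451]] [0.302, 0.282, 0.451]
scene tin [([0.439, -0.346, 0.09], 0.97)]
scene tin_old [([0.586, -0.448, 0.059], 0.67)]
scene rack [([0.521, -0.286, 0.031], 0.84)]
scene deck_mid [([0.52, -0.286, 0.035], 0.88)]
scene sill_mid [([0.519, -0.287, 0.034], 0.63)]
scene lane_stop [([0.52, -0.287, 0.034], 0.86)]
scene lane_top [([0.518, -0.29, 0.036], 0.6)]
scene honey []
scene mug [([0.411, -0.069, 0.07], 0.92)]
scene pepper [([0.572, -0.54, 0.082], 0.6)]
side [[356.1, 0.0, 255.3], [0.0, 356.1, 193.2], [0.0, 0.0, 1.0]] [[-0.002, -1.0, 0.012], [-0.501, -0.009, -0.866], [0.866, -0.008, -0.501]] [-0.312, 0.308, 0.459]
side tin [([0.424, -0.364, 0.096], 0.93), ([0.396, -0.106, 0.064], 0.5)]
side tin_old [([0.583, -0.456, 0.073], 0.74), ([0.502, -0.326, 0.033], 0.74)]
side rack [([0.506, -0.328, 0.033], 0.91)]
side deck_mid [([0.503, -0.324, 0.032], 0.94)]
side sill_mid [([0.467, -0.49, 0.057], 0.62), ([0.506, -0.328, 0.032], 0.57), ([0.584, -0.459, 0.072], 0.18)]
side lane_stop [([0.499, -0.324, 0.032], 0.94)]
side lane_top [([0.502, -0.329, 0.035], 0.56)]
side honey [([0.464, -0.487, 0.058], 0.75), ([0.426, -0.37, 0.09], 0.58)]
side mug [([0.399, -0.105, 0.065], 0.81)]
side pepper [([0.56, -0.557, 0.073], 0.89)]
1.1 [1.13643145e-01 9.93521633e-01 2.53607949e-05 1.59623974e-05] 0.025
```

View pics/scene.png

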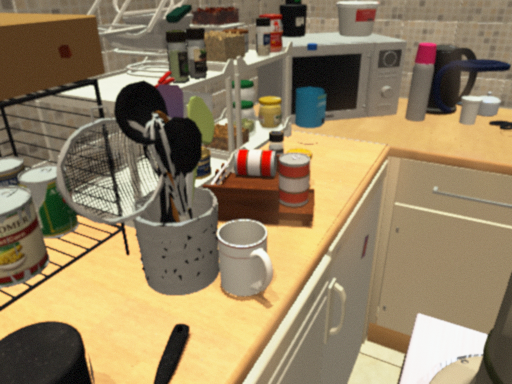

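View pics/side.png

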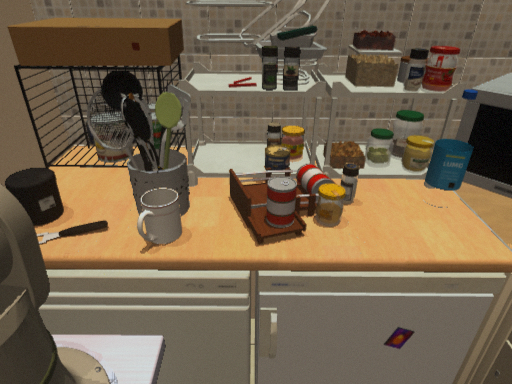

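```bash
cat > h.py <<'E'
from cell import manip
import cv2, numpy as np
def cloud(c,d,k=None):
    k=k or manip.get_calibration(c); K=k["intrinsics"]; v,u=np.mgrid[:384,:512]
    P=np.stack([(u-K[0,2])/K[0,0]*d,(v-K[1,2])/K[1,1]*d,d],-1)
    X=(P-np.array(k["t"]))@np.array(k["R"])
    X[d<=0]=np.nan
    return X
E
python3 - <<'E'
from h import *
X=np.concatenate([cloud(c,np.load(f"pics/{c}.npy")).reshape(-1,3) for c in ["scene","side"]]); X=X[~np.isnan(X[:,0])]
print("rows x 0.2.., cols y 0.8 -> -0.7, cm")
for x in np.arange(.2,.9,.1):
    print(round(x,1),[ (lambda s:int(100*s.max()) if len(s) else -9)(X[(abs(X[:,0]-x)<.05)&(abs(X[:,1]-y)<.05),2]) for y in np.arange(.8,-.75,-.1)])
print(manip.get_ee_pos(),manip.get_joint_pos())
w=manip.get_calibration("wrist");print(np.round(-w["R"].T@w["t"],3),np.round(w["R"],3),w["intrinsics"][0,0])
from scipy.spatial.transform import Rotation as R
for yaw in np.arange(-180,180,45):
    q=(R.from_euler('z',yaw,degrees=True)*R.from_quat([1,0,0,0])).as_quat()
    for p in ([.42,-.33,.40],[.42,-.33,.15]):
        j=manip.inverse_kinematics(p,q); print(yaw,p,None if j is None else np.round(j,2))
E
```

```text
rows x 0.2.., cols y 0.8 -> -0.7, cm
0.2 [-9, -9, -9, -9, -9, -9, -9, -9, -9, 0, 0, -9, -9, -9, -9, -9]
0.3 [-9, -9, -9, -9, -9, -9, -10, 0, 0, 0, 0, 0, 0, 0, 0, 0]
0.4 [-9, -9, -9, -9, -9, -9, 11, 2, 2, 10, 0, 12, 12, 0, 0, 0]
0.5 [-9, -9, -9, -9, -9, 11, 11, 18, 34, 33, 30, 12, 12, 8, 0, 0]
0.6 [-9, -9, -9, -9, -9, 41, 41, 29, 32, 32, 8, 8, 8, 10, 10, 0]
0.7 [-9, -9, -9, -9, -9, 41, 41, 41, 41, 46, 46, 46, 41, 39, 36, 40]
0.8 [-9, -9, -9, -9, -9, 41, 41, 41, 41, 46, 38, 46, 47, 47, 40, 40]
[0.16373142 0.70629386 0.24364291] [-1.41970241  0.59928538 -0.00249858  1.59935923  0.00177872  0.94289844
 -0.07979246]
[0.085 0.724 0.387] [[ 0.227  0.974  0.   ]
 [ 0.933 -0.217  0.288]
 [ 0.28  -0.065 -0.958]] 301.6943295173833
-180 [0.42, -0.33, 0.4] [-0.04  0.26  0.78  1.86 -0.2   1.1   2.38]
-180 [0.42, -0.33, 0.15] [ 0.48  0.51  0.11  2.13 -0.11  0.51  2.25]
-135 [0.42, -0.33, 0.4] [ 1.25  0.32 -0.92  1.79  0.28  1.16  2.61]
-135 [0.42, -0.33, 0.15] [-0.1   0.8   1.11  2.16 -1.01  0.86 -2.28]
-90 [0.42, -0.33, 0.4] [-0.25  0.35  1.13  1.87 -0.35  1.14 -2.13]
-90 [0.42, -0.33, 0.15] [-0.1   0.8   1.11  2.16 -1.01  0.86 -1.49]
-45 [0.42, -0.33, 0.4] [-0.25  0.35  1.13  1.87 -0.35  1.14 -1.35]
-45 [0.42, -0.33, 0.15] [-0.1   0.8   1.11  2.16 -1.01  0.86 -0.7 ]
0 [0.42, -0.33, 0.4] [-0.25  0.35  1.13  1.87 -0.35  1.14 -0.56]
0 [0.42, -0.33, 0.15] [-0.1   0.8   1.11  2.16 -1.01  0.86  0.08]
45 [0.42, -0.33, 0.4] [-0.25  0.35  1.13  1.87 -0.35  1.14  0.22]
45 [0.42, -0.33, 0.15] [-0.1   0.8   1.11  2.16 -1.01  0.86  0.87]
90 [0.42, -0.33, 0.4] [-0.25  0.35  1.13  1.87 -0.35  1.14  1.01]
90 [0.42, -0.33, 0.15] [ 0.08  0.62  0.73  2.15 -0.72  0.63  1.32]
135 [0.42, -0.33, 0.4] [ 0.12  0.23  0.55  1.85 -0.13  1.1   1.51]
135 [0.42, -0.33, 0.15] [ 0.31  0.53  0.37  2.14 -0.37  0.53  1.73]
```

```bash
python3 - <<'E'
from h import *
from scipy.spatial.transform import Rotation as R
p=np.array(manip.get_ee_pos()); r=np.hypot(p[0],p[1])
j=np.array(manip.inverse_kinematics([p[0]/r*.43,p[1]/r*.43,.45],manip.get_tcp_rot())); print(j)
manip.movej(j); j[0]=0.6; manip.movej(j); print(manip.get_ee_pos(),manip.get_t())
q=(R.from_euler('z',180,degrees=True)*R.from_quat([1,0,0,0])).as_quat()
print(manip.inverse_kinematics([.41,-.34,.38],q))
manip.goto([.41,-.34,.38],q); print(manip.get_t())
k=manip.get_calibration("wrist"); p,d=manip.capture("wrist")
np.savez("pics/w.npz",d=d,p=p,**{a:np.array(b) for a,b in k.items()}); cv2.imwrite("pics/w.png",p)
for n in ["tin","tin_old","rack","deck_mid","honey","mug","pepper"]:
    print(n,[(np.round(b["position"],3).tolist(),round(b["p"],2)) for b in manip.boxes_of("wrist",n)][:2])
    m=manip.cut_out("wrist",n)
    if m: np.save(f"pics/m_{n}.npy",m[0]["mask"])
E
```

```text
[-1.45854271e+00  2.59603906e-02 -1.71086990e-02  1.92953658e+00
  5.14564596e-04  1.18604942e+00 -1.32820799e-01]
[ 0.32509595 -0.28148293  0.44996662] 5.0583
[ 0.72872209  0.2340586  -0.17903352  1.85490001  0.04744968  1.05672544
  2.1019215 ]
6.9833
tin [([0.44, -0.368, 0.122], 0.74), ([0.422, -0.088, 0.065], 0.69)]
tin_old [([0.601, -0.454, 0.075], 0.84)]
rack [([0.549, -0.349, 0.026], 0.63)]
deck_mid [([0.554, -0.349, 0.035], 0.83)]
honey [([0.483, -0.489, 0.084], 0.85)]
mug [([0.422, -0.086, 0.064], 0.57)]
pepper [([0.564, -0.558, 0.08], 0.75)]
```

View pics/w.png

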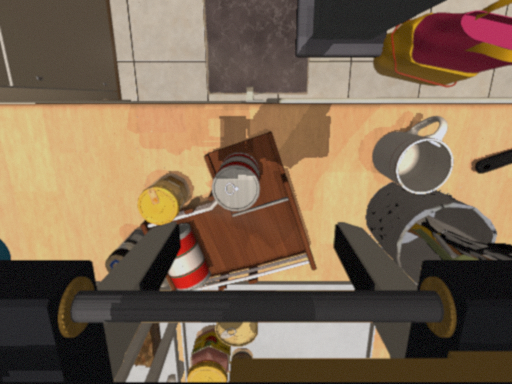

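```bash
python3 - <<'E'
from h import *
w=np.load("pics/w.npz"); X=cloud("wrist",w["d"],w).reshape(-1,3); C=w["p"].reshape(-1,3)
H=np.zeros((300,400)); I=np.zeros((300,400,3),np.uint8)   # row: x from .68 down to .38 ; col: y from -.18 to -.58
o=np.argsort(np.nan_to_num(X[:,2],nan=-9)); X=X[o];C=C[o]
r=((.69-X[:,0])*1000); c=((-.18-X[:,1])*1000)
ok=(r>0)&(r<299)&(c>0)&(c<399)&(X[:,2]<.2)
for dr in (0,1):
  for dc in (0,1):
    rr=r[ok].astype(int)+dr; cc=c[ok].astype(int)+dc
    H[rr,cc]=X[ok,2]; I[rr,cc]=C[ok]
np.save("pics/H.npy",H)
Hc=cv2.applyColorMap(np.clip(H/.13*255,0,255).astype(np.uint8),cv2.COLORMAP_JET)
cv2.imwrite("pics/o.png",np.hstack([I,Hc]))
# tin top
T=X[(X[:,2]>.118)&(X[:,2]<.135)&(abs(X[:,0]-.44)<.06)&(abs(X[:,1]+.37)<.06)]
print(len(T),np.median(T[:,2]),cv2.minEnclosingCircle(T[:,:2].astype(np.float32)))
# table
t=X[(abs(X[:,2])<.01)];print(np.median(t[:,2]))
E
```

```text
1738 0.1260165303271867 ((0.4496944546699524, -0.3696860671043396), 0.03305273503065109)
0.0017655969840450528
```

View pics/o.png

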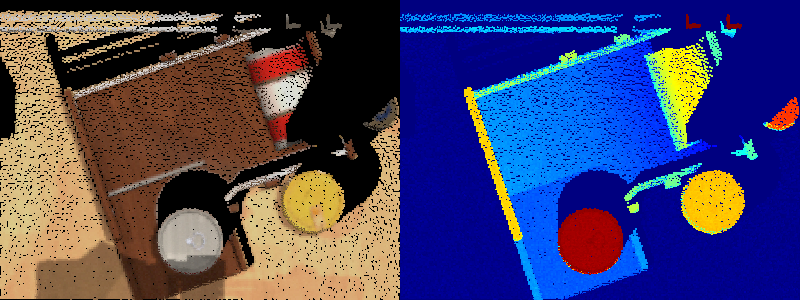

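```bash
python3 - <<'E'
from h import *
w=np.load("pics/w.npz"); X=cloud("wrist",w["d"],w).reshape(-1,3); X=X[~np.isnan(X[:,0])]
B=X[(X[:,2]>.08)&(X[:,2]<.092)&(X[:,1]>-.305)&(X[:,1]<-.22)&(X[:,0]<.62)]
vx,vy,x0,y0=cv2.fitLine(B[:,:2].astype(np.float32),cv2.DIST_HUBER,0,.001,.001).ravel()
ex=np.array([vx,vy])*np.sign(vx); ey=np.array([-ex[1],ex[0]]); yaw=np.degrees(np.arctan2(ex[1],ex[0])); print(len(B),"yaw board",yaw)
b=(B[:,:2]@ey); print("board y range",np.percentile(b,[1,50,99])*1000)
yb=np.median(b)-.125   # origin along ey
tin=np.array([.4497,-.3697]); ux=lambda p:(p@ex)*1000; 
# profile across sill: y between 40 and 110 in rack, x
yy=(X[:,:2]@ey-yb)*1000; xx=(X[:,:2]@ex)*1000
tx=ux(tin); print("tin ex",tx,"rack y",(tin@ey-yb)*1000)
m=(yy>85)&(yy<112)
for a in np.arange(tx-60,tx+170,4):
    s=X[m&(abs(xx-a)<2),2]
    print(int(a-tx),len(s),np.round(np.median(s)*1000,1) if len(s) else None,end=' | ')
T=(xx-tx>-40)&(xx-tx<250)
print()
for a in np.arange(-130,135,6):
    s=X[(abs(yy-a)<3)&(abs(xx-tx-110)<8),2]; print(a,np.round(np.median(s)*1000,1) if len(s) else None,end=' | ')
np.save("pics/fr.npy",np.r_[ex,ey,tx,yb])
E
```

```text
538 yaw board 18.899466
board y range [-432.34013456 -428.03728446 -423.55365001]
tin ex 305.7069222211838 rack y 57.606703137769
-60 1467 457.8 | -56 1299 458.3 | -52 859 468.7 | -48 1105 470.1 | -44 64 27.7 | -40 40 28.0 | -36 40 27.8 | -32 41 27.8 | -28 37 28.0 | -24 38 28.0 | -20 39 27.8 | -16 62 28.8 | -12 73 32.0 | -8 57 28.9 | -4 59 29.3 | 0 54 29.0 | 4 52 29.7 | 8 41 28.5 | 12 39 28.4 | 16 34 27.9 | 20 37 28.0 | 24 35 28.0 | 28 37 27.8 | 32 36 28.0 | 36 36 27.7 | 40 32 28.1 | 44 37 27.8 | 48 34 27.8 | 52 34 28.2 | 56 33 27.8 | 60 33 28.0 | 64 35 28.1 | 68 52 29.5 | 72 34 34.8 | 76 36 34.8 | 80 32 35.3 | 84 33 35.4 | 88 33 34.7 | 92 35 34.7 | 96 33 35.2 | 100 30 35.0 | 104 33 35.0 | 108 33 35.1 | 112 31 34.7 | 116 32 34.9 | 120 33 35.0 | 124 31 35.0 | 128 28 35.1 | 132 32 34.9 | 136 32 35.0 | 140 30 35.1 | 144 32 35.3 | 148 28 35.0 | 152 30 34.7 | 156 31 34.8 | 160 31 34.7 | 164 29 35.0 | 168 29 35.1 | 
-130 None | -124 None | -118 None | -112 73.0 | -106 77.7 | -100 80.4 | -94 82.5 | -88 83.3 | -82 83.5 | -76 81.4 | -70 79.0 | -64 73.3 | -58 63.4 | -52 45.9 | -46 22.8 | -40 23.7 | -34 24.2 | -28 25.4 | -22 25.8 | -16 26.2 | -10 27.2 | -4 28.2 | 2 28.7 | 8 29.2 | 14 30.2 | 20 30.9 | 26 31.5 | 32 31.5 | 38 32.0 | 44 31.8 | 50 32.9 | 56 32.5 | 62 33.1 | 68 33.4 | 74 33.9 | 80 33.7 | 86 34.6 | 92 34.9 | 98 35.0 | 104 35.2 | 110 35.6 | 116 35.8 | 122 85.8 | 128 86.5 | 134 1.5 |
```

```bash
cat >> h.py <<'E'
from scipy.spatial.transform import Rotation as R
f=np.load("pics/fr.npy"); ex,ey,tx,yb=f[:2],f[2:4],f[4]/1000,f[5]
tin=np.array([.4497,-.3697])
def W(a,b,ztip):  # a,b: mm from the tin's start along rack x,y; fingertip height mm above worktop
    p=tin+ex*a/1000+ey*b/1000; return [p[0],p[1],ztip/1000+.025]
Q=(R.from_euler('z',180+np.degrees(np.arctan2(ex[1],ex[0])),degrees=True)*R.from_quat([1,0,0,0])).as_quat()
E
python3 - <<'E'
from h import *
for a,z in ((-70,200),(-70,71),(0,71),(60,110)):
    j=manip.inverse_kinematics(W(a,0,z),Q); print(None if j is None else np.round(j,2))
manip.goto(W(-75,0,180),Q); manip.command_gripper(.35); print(manip.get_width(),np.round(manip.get_joint_pos(),2),manip.get_t())
manip.move_l(W(-60,0,71),Q,.15)
f0=np.array(manip.get_wrist_force()); print(f0,manip.get_t())
for a in np.arange(-58,8,2.):
    manip.move_l(W(a,0,71),Q,.03)
    F=(np.array(manip.get_wrist_force())-f0); fx=F[:2]@ex
    print(a,np.round([fx,F[:2]@ey,F[2]],2),end=' | ')
    if fx<-1.5 and a>-10 : break
print(manip.get_t(),manip.get_ee_pos(),W(a,0,71))
p,d=manip.capture("wrist"); p2,_=manip.capture("side")
cv2.imwrite("pics/p1.png",np.hstack([cv2.resize(p,(400,300)),cv2.resize(p2[120:270,180:380],(400,300))]))
k=manip.get_calibration("wrist"); X=cloud("wrist",d,k).reshape(-1,3)
E
```

```text
[ 0.83  0.42 -0.19  2.02  0.12  0.72  2.47]
[ 0.78  0.61 -0.13  2.12  0.18  0.43  2.42]
[ 0.69  0.63 -0.15  2.04  0.19  0.48  2.3 ]
[ 0.64  0.61 -0.19  1.94  0.19  0.61  2.23]
0.34979639036695914 [ 0.83  0.44 -0.18  2.04  0.12  0.67  2.47] 9.575
[ 0.55669026 -0.24448736  0.25319463] 10.4583
-58.0 [-0.83  0.14 -0.61] | -56.0 [-0.18 -0.43  0.11] | -54.0 [ 0.66  1.   -0.38] | -52.0 [-0.39  0.17  0.23] | -50.0 [-0.3   0.65 -0.2 ] | -48.0 [ 0.16  0.55 -0.27] | -46.0 [-1.07  0.96 -1.03] | -44.0 [-0.48  1.21  0.53] | -42.0 [-0.15  0.19  0.11] | -40.0 [-0.18 -0.03 -0.67] | -38.0 [-1.17  0.89  0.45] | -36.0 [-0.84 -0.05  0.36] | -34.0 [-1.71  0.76  0.19] | -32.0 [-2.1  -0.27 -0.14] | -30.0 [-2.73  1.1   0.28] | -28.0 [-1.01  0.   -0.94] | -26.0 [-1.78  0.49 -0.8 ] | -24.0 [-2.7   0.46 -0.27] | -22.0 [-1.3   0.   -0.04] | -20.0 [-2.15  0.66 -0.6 ] | -18.0 [-1.82  0.57 -0.3 ] | -16.0 [-2.23  0.38 -0.45] | -14.0 [-1.22 -0.19 -0.15] | -12.0 [-0.94  0.69 -0.53] | -10.0 [-1.96  0.86 -0.98] | -8.0 [-1.21  0.45 -0.52] | -6.0 [-1.79  0.52 -0.12] | 17.2083 [ 0.44425865 -0.37157153  0.0959826 ] [np.float64(0.44402346975803375), np.float64(-0.3716434517621994), 0.096]
```

View pics/p1.png

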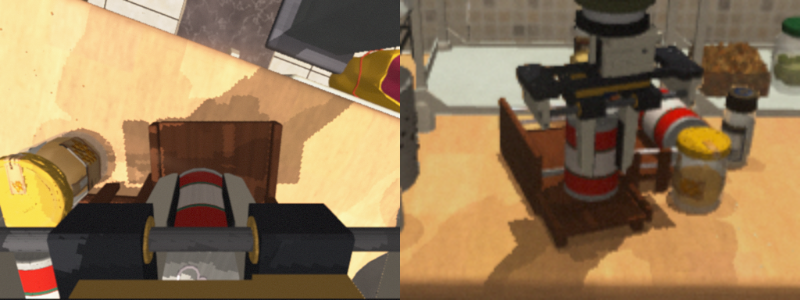

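```bash
python3 - <<'E'
from h import *
def F():
    return np.mean([np.array(manip.get_wrist_force())[:2]@ex for _ in range(4)])
for a in [-3,-1,0,1,2,3,4]:
    manip.move_l(W(a,0,71),Q,.02); x=F(); print(a,round(x-0.5467*0,2),end=' | ')
    if np.array(manip.get_wrist_force())[:2]@ex-np.array([.5567,-.2445])@ex< -4.5 and x-np.array([.5567,-.2445])@ex<-4: break
print(manip.get_t())
k=manip.get_calibration("side"); p,d=manip.capture("side"); m=manip.cut_out("side","tin")[0]["mask"]
X=cloud("side",d,k)[m]; X=X[~np.isnan(X[:,0])]; X=X[(X[:,2]>.05)&(X[:,2]<.135)]
print("near face x rel",np.percentile((X[:,:2]-tin)@ex,[2,5,50])*1000,"top",np.percentile(X[:,2],98))
cv2.imwrite("pics/p2.png",cv2.resize(p[140:260,210:370],(640,480)))
E
```

```text
-3 0.26 | -1 -0.97 | 0 -2.63 | 1 -6.53 | 18.3583
near face x rel [2.27674831 3.78191804 7.77541136] top 0.12685941338883952
```

View pics/p2.png

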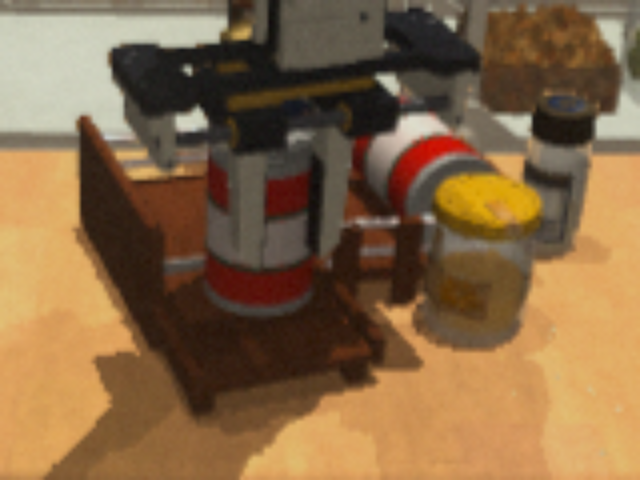

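```bash
python3 - <<'E'
from h import *
g=lambda: round(np.mean([np.array(manip.get_wrist_force())[:2]@ex for _ in range(4)]),2)
manip.move_l(W(-5,0,71),Q,.05); manip.move_l(W(-5,0,103),Q,.08); print(g())
for a in [0,4,8,12,16,20,24,27,30,32,34,36]:
    manip.move_l(W(a,0,103),Q,.03); print(a,g(),end=' | ')
    if a>=24:
        k=manip.get_calibration("side"); p,d=manip.capture("side"); 
        c=manip.boxes_of("side","tin"); print([(np.round(b["position"],3).tolist(),round(b["p"],2)) for b in c][:2])
print(manip.get_t()); cv2.imwrite("pics/p3.png",cv2.resize(p[140:260,210:370],(640,480)))
E
```

```text
0.06
0 -0.16 | 4 -2.03 | 8 -2.98 | 12 -3.88 | 16 -3.75 | 20 -4.32 | 24 -4.63 | [([0.471, -0.353, 0.085], 0.59)]
27 -4.64 | [([0.474, -0.351, 0.09], 0.74)]
30 -4.32 | [([0.475, -0.35, 0.09], 0.79), ([0.481, -0.346, 0.027], 0.2)]
32 -4.89 | [([0.483, -0.353, 0.091], 0.97)]
34 -5.13 | [([0.478, -0.35, 0.091], 0.83)]
36 -4.67 | [([0.482, -0.348, 0.093], 0.62), ([0.484, -0.345, 0.025], 0.33)]
23.1417
```

View pics/p3.png

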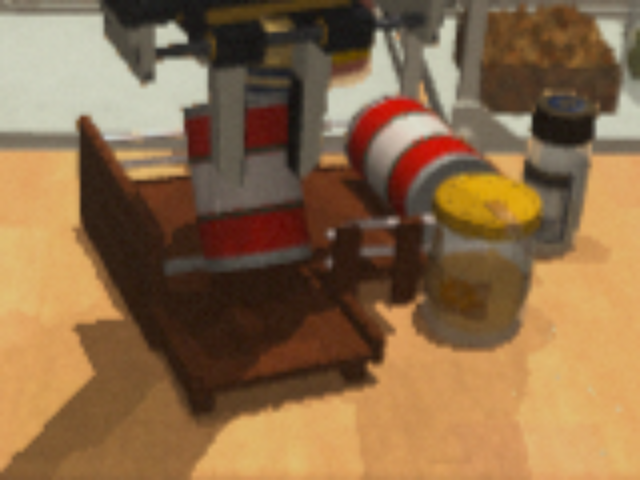

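```bash
python3 - <<'E'
from h import *
g=lambda: round(np.mean([np.array(manip.get_wrist_force())[:2]@ex for _ in range(4)]),2)
for a in [39,42,45,48]:
    manip.move_l(W(a,0,103),Q,.04); x=g(); print(a,x,np.round(manip.get_wrist_force()[2],1),end=' | ')
    if x>-2: break
p,d=manip.capture("side"); p2,d2=manip.capture("scene")
print(manip.get_t()); cv2.imwrite("pics/p4.png",np.hstack([cv2.resize(p[140:260,210:370],(400,300)),cv2.resize(p2[120:240,190:350],(400,300))]))
k=manip.get_calibration("side");m=manip.cut_out("side","tin")[0]["mask"]; X=cloud("side",d,k)[m]
X=X[(X[:,2]<.2)]; print("x rel",np.percentile((X[:,:2]-tin)@ex,[2,50,98])*1000,"z",np.percentile(X[:,2],[2,50,98]))
E
```

```text
39 -3.31 13.7 | 42 -2.9 12.4 | 45 -2.43 12.1 | 48 -1.61 11.7 | 24.2417
x rel [ 21.5895603   50.14128361 104.30604303] z [0.02663984 0.09049019 0.13675933]
```

View pics/p4.png

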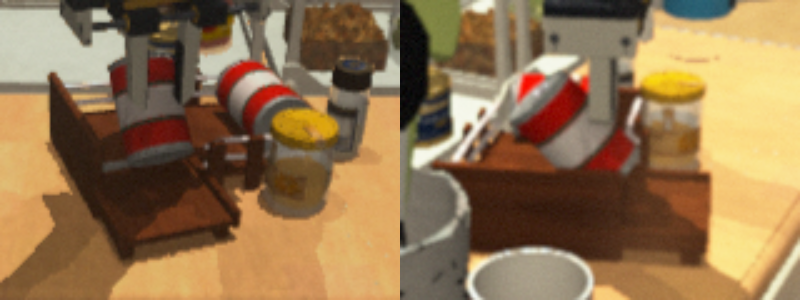

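```bash
python3 - <<'E'
from h import *
F=lambda: np.round(np.mean([manip.get_wrist_force() for _ in range(4)],0),1)
print(F())
for z in (106,109,113):
    manip.move_l(W(48,0,z),Q,.04); f=F(); print(z,f)
    if np.linalg.norm(f)<1.5: break
manip.pause(.3)
p,d=manip.capture("side"); p2,d2=manip.capture("scene")
print(manip.get_t()); cv2.imwrite("pics/p5.png",np.hstack([cv2.resize(p[140:260,210:370],(400,300)),cv2.resize(p2[120:240,190:350],(400,300))]))
E
```

```text
[-0.8 -2.3 11. ]
106 [-0.7 -0.1  0.2]
24.9417
```

View pics/p5.png

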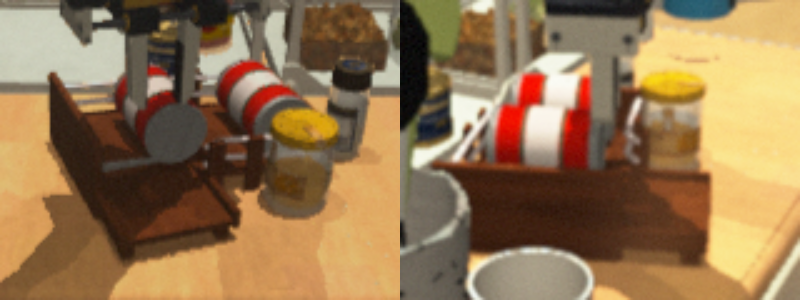

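It lay down as hoped. I'll retract and check that it rolls.

```bash
python3 - <<'E'
from h import *
manip.move_l(W(40,0,200),Q,.15); manip.move_l(W(-40,0,300),Q,.2)
ims=[]
for i in range(2):
    k=manip.get_calibration("wrist"); p,d=manip.capture("wrist")
    for n in ["tin","tin_old","honey","pepper"]:
        print(n,[(np.round(b["position"],3).tolist(),round(b["p"],2),np.round([(np.array(b["position"])[:2]-tin)@ex*1000,(np.array(b["position"])[:2]@ey-yb)*1000])) for b in manip.boxes_of("wrist",n)][:3])
    manip.pause(.3)
p2,_=manip.capture("side"); print(manip.get_t())
cv2.imwrite("pics/p6.png",np.hstack([cv2.resize(p,(400,300)),cv2.resize(p2[140:260,210:370],(400,300))]))
E
```

```text
tin [([0.53, -0.432, 0.071], 0.76, array([ 56., -27.]))]
tin_old [([0.564, -0.478, 0.071], 0.95, array([ 73., -81.]))]
honey [([0.479, -0.49, 0.085], 0.58, array([-12., -66.]))]
pepper [([0.57, -0.552, 0.092], 0.62, array([  55., -154.]))]
tin [([0.53, -0.433, 0.07], 0.8, array([ 56., -28.])), ([0.504, -0.349, 0.026], 0.49, array([58., 59.]))]
tin_old [([0.563, -0.477, 0.074], 0.94, array([ 73., -80.]))]
honey [([0.475, -0.491, 0.084], 0.98, array([-15., -65.]))]
pepper [([0.567, -0.552, 0.094], 0.84, array([  52., -153.]))]
27.6583
```

View pics/p6.png

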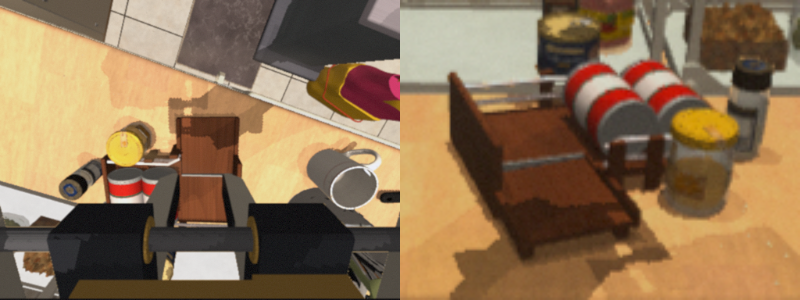

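```bash
python3 -c "
from cell import manip
manip.pause(.5); print(manip.job_done())"
```

```text
the job is handed in; nothing more can be done
None
```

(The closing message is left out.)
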